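Turn the upper stack-nest tote so that it stacks

TASK

The blue tote has been left lying crosswise on top of the grey one. Turn it until its yellow side is over the grey tote's plain side (yellow sides opposite each other), so that it settles down level inside the grey tote's raised rim and stands stacked. Do not let it drop down inside the grey tote onto the piece of steel kept there, leave the grey tote standing about where it is, and leave the things around alone.

Things in the scene. Friction and masses are not known exactly. Their poses are not given: they have to be found in the camera images.
- upper_mid (a point): Centre of the blue tote (open, empty, 0.3 kg), 29 mm above its underside. x along its long side, y to its yellow long side, z up. Both totes: 168 mm long over the end grips, 124 wide, 58 high. It lies loose on the grey tote's rim and slides easily; it can be pushed round from inside, e.g. by twisting the open fingers let down into it, and falls the last 8 mm by itself once in line.
- upper_floor (a point): Middle of the blue tote's inner floor, 4 mm above its underside. Inner space 128 x 68 mm at the floor, 136 x 76 mm 22 mm above the underside (smooth walls up to there), 146 x 86 mm at the top.
- upper_grip_a (a point): Hand grip at one short end of the blue tote: upright plate 10 mm thick (74 to 84 mm from the tote's centre along its x), 56 mm long, 22 mm high, top level with the rim. The point is its centre, 47 mm above the underside. With the lip inside it, 11 mm to pinch from above.
- upper_grip_b (a point): The same grip at the other short end of the blue tote (-x).
- upper_mark (a point): Middle of the blue tote's yellow rim, 60 mm from its centre along its y, 54 mm above its underside. The yellow side has two columns outside (44 mm either side of the middle), the plain side one in its middle; their flat feet, level with the underside, reach 53 mm from the tote's middle line. The rest of the underside is 136 x 76 mm.
- lower_tote: Grey tote of the same shape, about 1.6 kg, loose on the bench; origin at the centre of its underside, x along its long side, y to its yellow side, z up. Raised lip all round, 2 to 4 mm thick, its inner face leaning outward, top at 58 mm; deck inside it at 50 mm, with 5 mm play each way for a stacked tote. Blue tote's underside: 58 mm up at the start, 50 mm when stacked, centres over one another, long sides parallel.
- lower_mark (a point): Middle of the grey tote's yellow rim, 60 mm from its centre along its y, 54 mm above its underside. Yellow sides opposite (blue turned half round against grey): the feet rest on the deck, stacked. Yellow sides together: the columns slip into one another and the blue tote drops in, nested, which is wrong.
- steel_bar: Flat piece of grey steel, 30 x 85 x 10 mm, lying loose inside the grey tote, under the blue one. Origin at the centre of its underside.
- tape_measure: Bystander: yellow tape measure, 68 x 71 x 35 mm, origin at the centre of its underside.
- grease_tin: Bystander: white and orange-brown round tin, 69 mm across, 60 mm high, origin at the centre of its underside.
- sanding_block: Bystander: brown sanding block, 63 x 106 x 37 mm, origin at the centre of its underside.

How it is judged:
By the outcome, as a careful person would: the job done as asked, in the order asked, and still so for the second after the job is handed in, with the robot touching nothing.
It also fails if it takes over 64 s, if anything falls off the work surface, if the arm or the gripper's body presses on something with over 40 N, if the wrist force passes 120 N, or if a joint passes its speed limit or range.

ROBOT

A 6-joint arm with a two-finger parallel gripper is mounted at the origin on a cart in front of the work surface, level with it; the furniture and walls round the work are solid. World frame = base frame: x ahead of the robot, y to its left, z up, the work surface at z = 0. Lengths are in m, angles in rad, forces in N, time in s.
With the tool pointing down it reaches from about 0.375 to 0.9 m from the base axis. Payload 3.1 kg.
Tool frame: the origin (TCP) lies midway between the tips of the shut fingers; the grasp point (between the pads) lies 19 mm behind it; z points along the fingers, y is the line along which they close (so a half turn about z gives the same grasp; the last joint's range is limited). The gripper opens to 85 mm and grips with 20 to 120 N. Pads are 22 mm wide; open, the fingers measure 114 mm over their backs; the gripper's body (76 mm by 85 mm) begins 54 mm behind the grasp point. The pads swing forward as they close: fully open they stand 13 mm farther back than shut.
Start: joints at [-1.442, 0.527, 1.433, -0, 1.181, -0.178], TCP at [0.189, -0.596, 0.231] pointing down, gripper open.
Joint ranges: [-3.08, 3.08], [-0.75, 2.2], [0.22, 2.44], [-1.43, 4.57], [0, 2.65], [-2.85, 2.85]. Speed limits (rad/s): [2.79, 2.79, 3.14, 3.14, 3.14, 3.14].

INTERFACE

Orientations are given as a unit quaternion [x, y, z, w].
In Python, from station import manip gives the robot as it stands.
- The arm moves only by the tool step_arm, never from a script. Its argument "targets" is text: rows parted by semicolons, each of 4 numbers parted by spaces: the shift along the tool's x, y, z in mm, then the turn about the tool's z in degrees. A call has 1 to 12 rows; each row is the pose to reach, as a shift and turn from the pose commanded when the call began, along the tool's axes at that moment; what a row does not reach only later rows make up. A row lasts 1/10 s, in which the tool goes at most 50 mm and 8.59 degrees, less where a joint would pass 70% of its speed; a pose out of reach is approached as far as the arm can. A call with a gripper value outside its range is refused whole. "gripper" is the closure, from 0 (fully open) to 1 (shut), set as the call begins (left out, the last holds). The fingers move at their own pace and stop on an object; "squeeze" is the grip in N (left out, the last holds). Time passes only in rows, so rows that repeat a pose let the fingers close. It gives the time, the measured TCP pose, the force, the opening and the grip force at its end, in the units of the state.
- manip.sense(): the state, without advancing time (a new reading comes with each control period).
- manip.snapshot(name): name is "scene" or "top" or "wrist"; returns the picture (480x640x3 uint8, red, green, blue); there is no depth.
- manip.get_calibration(name): a dict with "fov_y" (degrees; the focal length in pixels is half the picture's height over the tangent of half this angle, whatever the lens; pixels are square), "cx", "cy" (the principal point, pixels), "extrinsics" (4x4, takes a point from camera to world coordinates); the wrist camera has in their place "tool_from_camera" (4x4, takes a point from camera to tool coordinates, whose origin is the TCP and whose axes are the flange's). Camera axes: x right, y down, z forward; pixel columns grow to the right and rows downward; lengths in m; the calibration is good to about 2 mm. The wrist camera is an equidistant fisheye: a pixel r from the principal point sees the ray r / f radians off the axis. A picture is of the moment at which its call begins: read the wrist's pose just before it. get_calibration takes no time and is no camera call.
- manip.sign_off(): hands the job in; it is judged then, once.
Trained networks look in the newest picture that a camera, given by its name, has taken for a name from the list of things; names that differ only in an ending like _2 or _b are one class to them, and where a whole thing is asked for, a point or a joint stands for the part that bears it (a point fixed in the world has none). Each returns a list of dicts, best first, with "p" (0 to 1); they miss things now and then, are a little off and sometimes report something else, mostly with a low value. They report only what shows in the picture. A call takes as long as a camera call.
- manip.recognise(camera, query): "position" ([column, row] in pixels, amid what is visible of it).
- manip.masks_of(camera, query): "pixels" (480x640 bool, what is visible of it) and "position" ([column, row] in pixels, amid what is visible of it).
- manip.mark_of(camera, query): "position" ([column, row] in pixels: a listed point, or the origin of a listed thing).
The state is a dict: "t": time; "q": joint angles; "qd": joint speeds; "tau": joint torques, N m; "tcp_pos": TCP position; "tool_rot": TCP orientation; "force": force on the tool from outside, world axes, zero at the start; "ft_torque": the same for the moment, N m; "finger_gap": opening from 0.0 (shut) to 1.0 (fully open); "gripper_force": force on a finger pad.
Only numpy, scipy, OpenCV 4.12 (cv2) and the standard library are available. Lean on these libraries where they do the work, as an engineer would, in place of code of your own. Each camera call takes 0.05 s, during which the arm holds its last target. There are 200 camera calls.

## Working session

There is one attempt and no reset: what is moved stays moved. The work goes in short steps, Python scripts to look and compute and a tool call to move; the robot and the scene stay as the last step left them, time stands still between calls to the robot, and variables do not carry over. Pictures are saved under pics/ and viewed, at most 10 in all, crops included, and the job is handed in when it is done.

Besides the shell and the picture viewer there is one more tool, called as name(argument=value, ...) on one line, values as JSON. step_arm: Moves the arm, as the interface text tells. Its arguments: {"type":"object","properties":{"targets":{"type":"string"},"gripper":{"type":"number"},"squeeze":{"type":"number"}},"required":["targets"]}

```bash
mkdir -p pics
cat > h.py <<'E'
import numpy as np, cv2
from station import manip
def ray(cam,px):
    c=manip.get_calibration(cam); f=240/np.tan(np.radians(c["fov_y"])/2)
    d=np.array([(px[0]-c["cx"])/f,(px[1]-c["cy"])/f,1.]); T=np.array(c["extrinsics"])
    return T[:3,3],T[:3,:3]@d
def onz(cam,px,z):
    o,d=ray(cam,px); return o+d*(z-o[2])/d[2]
def tri(p1,p2,c1="scene",c2="top"):
    A=np.zeros((3,3));b=np.zeros(3)
    for c,p in((c1,p1),(c2,p2)):
        o,d=ray(c,p); d=d/np.linalg.norm(d);M=np.eye(3)-np.outer(d,d);A+=M;b+=M@o
    return np.linalg.solve(A,b)
def snap(cam,name):
    im=manip.snapshot(cam); cv2.imwrite(f"pics/{name}.png",im[:,:,::-1]); return im
E
python3 - <<'E'
from h import *
im=[snap("scene","s0"),snap("top","t0")]
cv2.imwrite("pics/a0.png",cv2.resize(np.hstack(im)[:,:,::-1],(800,300)))
for n,z in [("upper_mid",.087),("upper_floor",.062),("upper_grip_a",.105),("upper_mark",.112),("lower_mark",.054),("lower_tote",0),("tape_measure",0),("grease_tin",0),("sanding_block",0)]:
  for c in("scene","top"):
    for r in manip.mark_of(c,n)[:3]: print(n,c,round(r["p"],2),np.round(r["position"]),np.round(onz(c,r["position"],z),3))
E
```

```text
upper_mid scene 0.72 [378. 282.] [ 0.566 -0.194  0.087]
upper_mid top 0.64 [404. 265.] [ 0.567 -0.195  0.087]
upper_floor scene 0.83 [378. 294.] [ 0.555 -0.206  0.062]
upper_floor scene 0.48 [375. 312.] [ 0.486 -0.243  0.062]
upper_floor top 0.77 [407. 266.] [ 0.567 -0.205  0.062]
upper_floor top 0.52 [385. 290.] [ 0.503 -0.145  0.062]
upper_grip_a scene 0.93 [409. 279.] [ 0.602 -0.258  0.105]
upper_grip_a top 0.85 [428. 242.] [ 0.625 -0.255  0.105]
upper_grip_a top 0.59 [386. 288.] [ 0.506 -0.141  0.105]
upper_mark scene 0.56 [385. 289.] [ 0.515 -0.246  0.112]
upper_mark top 0.87 [425. 278.] [ 0.529 -0.241  0.112]
lower_mark scene 0.67 [353. 288.] [ 0.551 -0.136  0.054]
lower_tote scene 0.72 [374. 311.] [ 0.568 -0.189  0.   ]
lower_tote scene 0.29 [390. 263.] [ 0.803 -0.09   0.   ]
lower_tote scene 0.17 [282. 266.] [0.59  0.135 0.   ]
lower_tote top 0.27 [202. 283.] [0.531 0.351 0.   ]
tape_measure scene 0.89 [281. 266.] [0.587 0.137 0.   ]
tape_measure top 0.45 [278. 265.] [0.578 0.141 0.   ]
grease_tin scene 0.95 [392. 266.] [ 0.795 -0.103  0.   ]
grease_tin top 0.91 [359. 183.] [ 0.812 -0.088  0.   ]
sanding_block scene 0.69 [281. 266.] [0.588 0.136 0.   ]
```

View pics/t0.png

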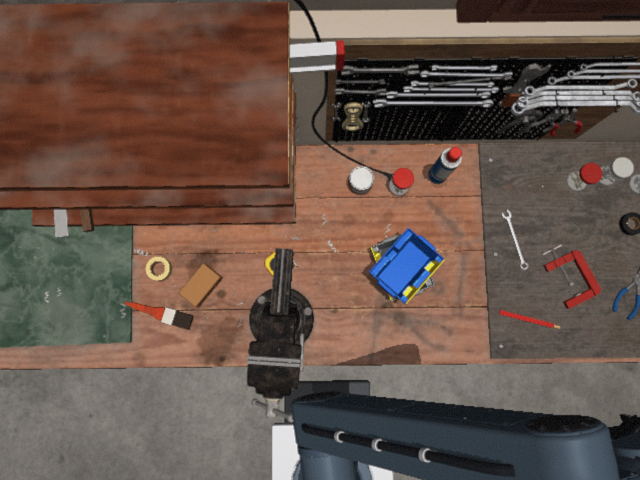

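View pics/s0.png

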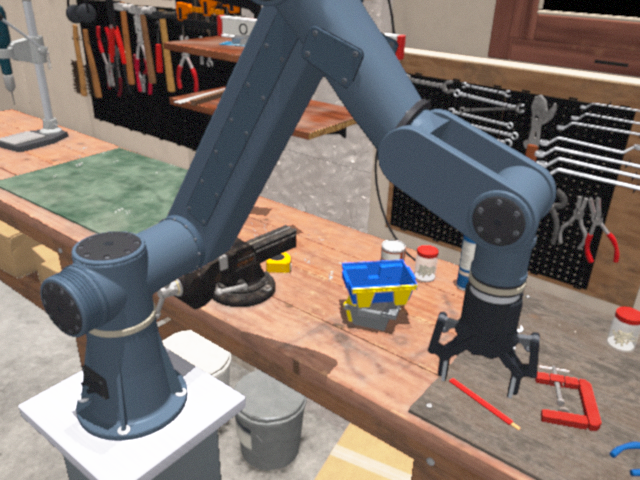

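The top picture shows the blue tote at about (405,266), its yellow side facing lower right. Bits of the grey tote's yellow show at the left (378,245) and lower right (430,290). I'll move above it to look closer.

```bash
cat >> h.py <<'E'
from scipy.spatial.transform import Rotation as R
def shift(p):
    s=manip.sense(); return np.round(R.from_quat(s["tool_rot"]).inv().apply(np.array(p)-s["tcp_pos"])*1000,1)
def yaw():  # direction of tool y in world, deg
    y=R.from_quat(manip.sense()["tool_rot"]).as_matrix()[:,1]; return np.degrees(np.arctan2(y[1],y[0]))
E
python3 - <<'E'
from h import *
s=manip.sense();print(R.from_quat(s["tool_rot"]).as_matrix().round(3),shift([.566,-.196,.29]),yaw())
print(np.array(manip.get_calibration("wrist")["tool_from_camera"]).round(3), manip.get_calibration("wrist")["fov_y"])
im=cv2.imread("pics/t0.png")[215:315,350:460]
cv2.imwrite("pics/c0.png",cv2.resize(im,None,fx=5,fy=5,interpolation=cv2.INTER_CUBIC))
E
```

```text
[[ 0.953  0.303 -0.   ]
 [ 0.303 -0.953  0.   ]
 [-0.    -0.    -1.   ]] [ 480.  -266.7  -58.7] -72.36464981592154
[[-0.    -0.962 -0.274  0.069]
 [ 1.     0.    -0.001  0.001]
 [ 0.001 -0.274  0.962 -0.142]
 [ 0.     0.     0.     1.   ]] 65.70646984690485
```

View pics/c0.png

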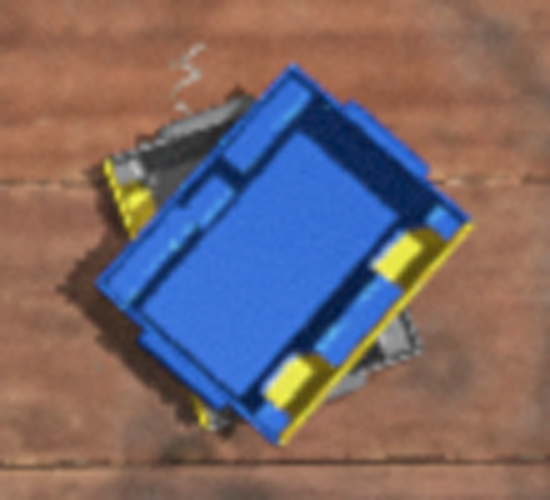

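The crop shows the grey tote's yellow edge running from (108,160) to (205,425), so its y axis points at about 110°. The blue yellow edge runs from (285,440) to (470,225), so its y axis is at about -131°. The blue tote therefore needs about +61° (CCW from above).

step_arm(targets="480 -267 -59 -32;480 -267 -59 -32;480 -267 -59 -32;480 -267 -59 -32;480 -267 -59 -32;480 -267 -59 -32;480 -267 -59 -32;480 -267 -59 -32;480 -267 -59 -32;480 -267 -59 -32;480 -267 -59 -32;480 -267 -59 -32", gripper=0)

```text
t: 2.2
tcp_pos: [0.5697, -0.1912, 0.2913]
tool_rot: [0.906, 0.423, 0.002, 0.001]
force: [-0.0, -0.3, 0.2]
finger_gap: 1.004
gripper_force: 0.0
```

step_arm(targets="0 0 0 0;0 0 0 0;0 0 0 0")

```text
t: 2.5
tcp_pos: [0.5648, -0.197, 0.2901]
tool_rot: [0.908, 0.419, -0.0, -0.0]
force: [0.1, 0.9, 0.0]
finger_gap: 1.0
gripper_force: 0.0
```

```bash
cat >> h.py <<'E'
def wonz(px,z):
    c=manip.get_calibration("wrist"); f=240/np.tan(np.radians(c["fov_y"])/2); s=manip.sense()
    u=np.array([px[0]-c["cx"],px[1]-c["cy"]]);r=np.hypot(*u);th=r/f
    d=np.array([*(u/r*np.sin(th)),np.cos(th)]);T=np.array(c["tool_from_camera"]);Q=R.from_quat(s["tool_rot"])
    o=s["tcp_pos"]+Q.apply(T[:3,3]); d=Q.apply(T[:3,:3]@d); return o+d*(z-o[2])/d[2]
E
python3 - <<'E'
from h import *
im=snap("wrist","w1")
for n,z in [("upper_mid",.087),("upper_floor",.062),("upper_grip_a",.105),("upper_mark",.112),("lower_mark",.054),("lower_tote",0)]:
    for r in manip.mark_of("wrist",n)[:2]: print(n,round(r["p"],2),np.round(r["position"]),np.round(wonz(r["position"],z),3))
s=manip.sense();print(s["tcp_pos"],yaw(),s["t"])
E
```

```text
upper_mid 0.82 [316. 212.] [ 0.559 -0.196  0.087]
upper_floor 0.56 [318. 208.] [ 0.56  -0.198  0.062]
upper_grip_a 0.74 [402. 221.] [ 0.617 -0.251  0.105]
upper_grip_a 0.61 [233. 212.] [ 0.504 -0.144  0.105]
upper_mark 0.86 [316. 282.] [ 0.52  -0.243  0.112]
[ 0.56563585 -0.19624233  0.2903204 ] -40.41869727909738 2.85
```

View pics/w1.png

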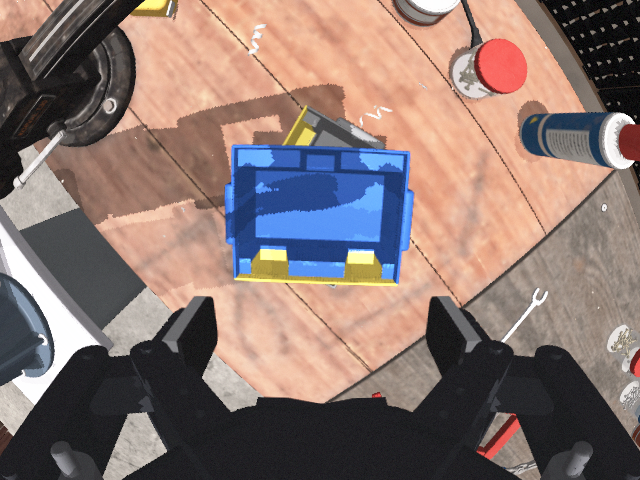

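The wrist view shows the blue tote with its corners at about (233,145), (410,150), (398,285) and (235,280), its yellow side at the bottom. A grey yellow corner shows at (304,107).

Run:
```python
from h import *
P=lambda x,y:onz("top",(350+x/5,215+y/5),.057)
a,b,c,d=P(106,160),P(207,430),P(418,352),P(243,93)
print(a,b,c,d); e=(a-b)[:2]; L=np.hypot(*e); e/=L; n=np.array([-e[1],e[0]])
print(L,np.degrees(np.arctan2(n[1],n[0])),"centre",(a+b)[:2]/2-.06*n, "c along n,e",(c-a)[:2]@n,(c-b)[:2]@e,(d-a)[:2]@n)
print(wonz((304,107),.057))
B=[P2 for P2 in [onz("top",(350+x/5,215+y/5),.115) for x,y in((293,66),(470,225),(283,442),(98,285))]]
print("blue",np.mean(B,0),[np.degrees(np.arctan2(*(B[i]-B[j])[1::-1])) for i,j in((1,2),(0,3))])
print(shift([.564,-.197,.12]))
```

```text
[ 0.61911215 -0.1121994   0.057     ] [ 0.47454504 -0.1619443   0.057     ] [ 0.51449889 -0.27524705  0.057     ] [ 0.65475285 -0.18690897  0.057     ]
0.15288624186936423 108.98811186949517 centre [ 0.56635091 -0.19380702] c along n,e -0.12013736535435603 0.0009142650967184432 -0.08224081566730237
[ 0.61609196 -0.11077485  0.057     ]
blue [ 0.56192826 -0.19706234  0.115     ] [np.float64(-42.34629214736774), np.float64(-42.677621865700296)]
[ -1.6  -0.7 170.3]
```

step_arm(targets="-2 0 50 1;-2 0 100 1;-2 0 140 1;-2 0 170 1;-2 0 190 1;-2 0 200 1;-2 0 210 1;-2 0 218 1;-2 0 225 1;-2 0 231 1;-2 0 231 1;-2 0 231 1")

```text
t: 4.05
tcp_pos: [0.5648, -0.1973, 0.0596]
tool_rot: [0.911, 0.412, 0.0, 0.0]
force: [-0.4, 0.4, -0.6]
finger_gap: 0.996
gripper_force: 0.0
```

step_arm(targets="0 0 1 -8;0 0 1 -14;0 0 1 -18;0 0 1 -22;0 0 1 -26;0 0 1 -30;0 0 1 -34;0 0 1 -38;0 0 1 -42;0 0 1 -46;0 0 1 -50;0 0 1 -50")

```text
t: 5.25
tcp_pos: [0.565, -0.1974, 0.059]
tool_rot: [0.652, 0.758, 0.0, 0.001]
force: [-0.2, -0.3, -0.2]
finger_gap: 1.003
gripper_force: 0.2
```

```bash
cat >> h.py <<'E'
def crop(cam,name,x,y,w,h,k):
    im=snap(cam,name+"f")[y:y+h,x:x+w,::-1]; cv2.imwrite(f"pics/{name}.png",cv2.resize(im,None,fx=k,fy=k,interpolation=cv2.INTER_CUBIC))
E
python3 - <<'E'
from h import *
crop("scene","s2",320,230,130,110,3); snap("wrist","w2"); crop("top","t2",350,215,110,100,4)
a,b=cv2.imread("pics/s2.png"),cv2.imread("pics/t2.png"); w=cv2.resize(cv2.imread("pics/w2.png"),(320,240))
C=np.zeros((600,800,3),np.uint8);C[:330,:390]=a;C[:400-0,390:800]=b[:400,:410];C[340:580,:320]=w;cv2.imwrite("pics/m2.png",C)
print(yaw(),manip.sense()["tcp_pos"],manip.sense()["force"],manip.sense()["ft_torque"])
E
```

```text
8.57442214293022 [ 0.56496157 -0.19743151  0.05874077] [ 0.66106833 -0.29986261  1.18019341] [-0.06472262  0.02206962 -0.04661919]
```

View pics/m2.png

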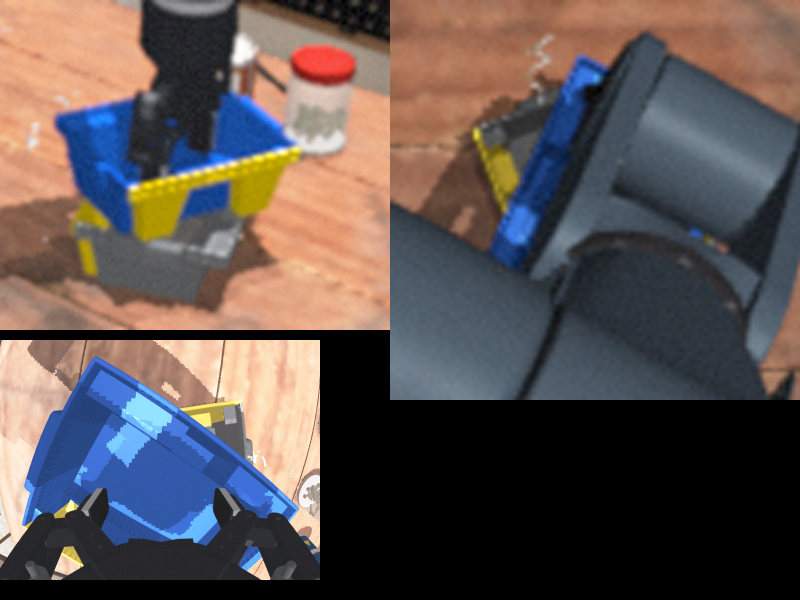

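The composite shows the blue tote following the twist. Its top-view edge, (495,265) to (580,55), is now at about -22°, still up on the rim, with the fingers about 31° ahead. I'll keep turning.

step_arm(targets="0 0 0 -4;0 0 0 -8;0 0 0 -12;0 0 0 -16;0 0 0 -20;0 0 0 -24;0 0 0 -27;0 0 0 -30;0 0 0 -33;0 0 0 -33")

```text
t: 6.4
tcp_pos: [0.5639, -0.1966, 0.0584]
tool_rot: [0.41, 0.912, 0.0, -0.001]
force: [-1.7, 2.9, 3.6]
finger_gap: 1.002
gripper_force: 1.8
```

```bash
cat >> h.py <<'E'
def comp(n):
    crop("scene",f"s{n}",320,230,130,110,3); snap("wrist",f"w{n}"); crop("top",f"t{n}",350,215,110,100,4)
    a,b=cv2.imread(f"pics/s{n}.png"),cv2.imread(f"pics/t{n}.png"); w=cv2.resize(cv2.imread(f"pics/w{n}.png"),(340,255))
    C=np.zeros((600,800,3),np.uint8);C[:330,:390]=a;C[:400,390:800]=b[:400,:410];C[335:590,:340]=w;cv2.imwrite(f"pics/m{n}.png",C)
    s=manip.sense();print(yaw(),s["tcp_pos"],s["force"],s["ft_torque"],s["t"])
E
python3 -c "
from h import *
comp(3)"
```

```text
41.5534471125011 [ 0.56406752 -0.19649759  0.05845451] [-2.67510097  2.90750791  2.91764017] [ 0.29042242  0.42068894 -0.15998595] 6.55
```

View pics/m3.png

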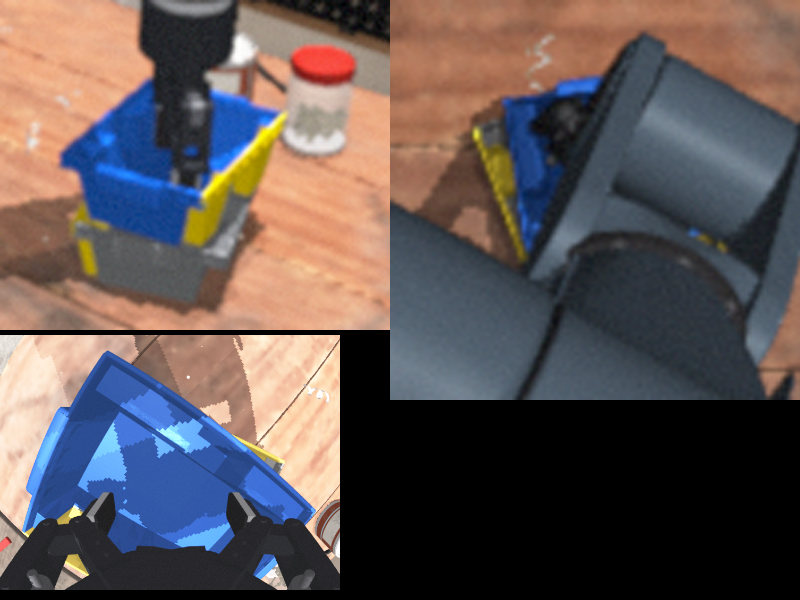

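The blue tote is now at about +10° (top-view edge (505,97) to (530,238)), against the grey at 18–19°. About 9° more is needed, with a few mm towards +y.

step_arm(targets="0 1 0 -2;0 2 0 -4;0 3 0 -6;1 3 0 -8;1 3 0 -10;1 3 0 -10;1 3 0 -10")

```text
t: 7.25
tcp_pos: [0.5677, -0.1956, 0.0588]
tool_rot: [0.329, 0.944, -0.0, 0.002]
force: [1.4, -1.8, 1.3]
finger_gap: 0.996
gripper_force: 1.2
```

```bash
python3 -c "
from h import *
comp(4)"
```

```text
51.58549268656548 [ 0.56749072 -0.19545777  0.05879219] [ 3.14152031 -2.29082384  1.92736939] [-0.21039358 -0.37838375 -0.11855743] 7.4
```

View pics/m4.png

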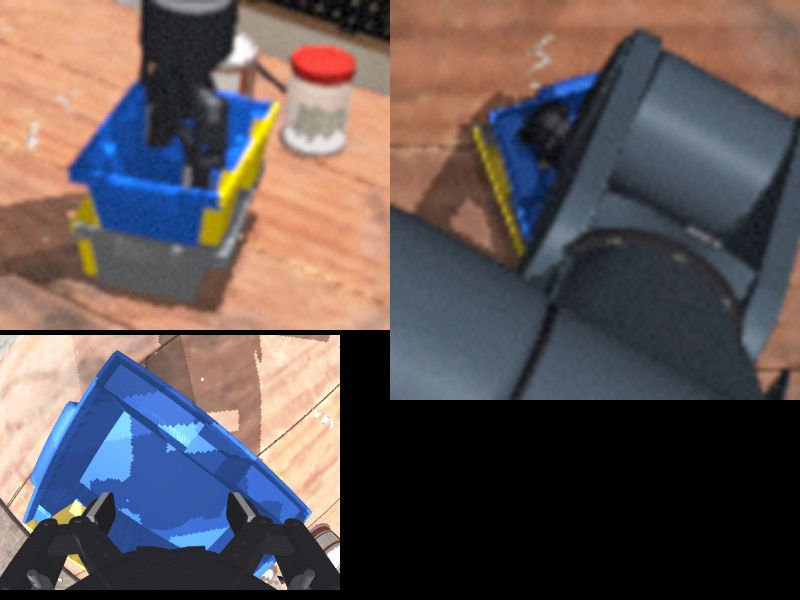

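The blue tote now looks parallel to the grey and possibly seated. I'll turn the fingers back to free them and lift out for a check.

step_arm(targets="0 0 0 6;0 0 0 12;0 0 0 20;0 0 0 28;0 0 0 31;0 0 0 31;0 0 -30 31;0 0 -80 31;0 0 -130 31;0 0 -180 31;0 0 -220 31;0 0 -220 31")

```text
t: 8.6
tcp_pos: [0.569, -0.1959, 0.285]
tool_rot: [0.568, 0.823, 0.0, 0.006]
force: [0.3, -0.2, 0.0]
finger_gap: 1.001
gripper_force: 0.0
```

```bash
python3 -c "
from h import *
comp(5)
for n,z in [('upper_mid',.079),('upper_grip_a',.097),('upper_mark',.104),('lower_mark',.054),('lower_tote',0)]:
  for c in ('wrist','scene','top'):
    for r in manip.mark_of(c,n)[:2]: print(n,c,round(r['p'],2),np.round(r['position']),np.round(wonz(r['position'],z) if c=='wrist' else onz(c,r['position'],z),3))
"
```

```text
20.682193004923995 [ 0.56503589 -0.19382761  0.27726587] [-0.48588664  0.17470281  0.13059241] [ 0.01826517 -0.02544357 -0.01076708] 8.75
upper_mid wrist 0.58 [314. 208.] [ 0.556 -0.195  0.079]
upper_mid scene 0.65 [378. 285.] [ 0.569 -0.195  0.079]
upper_mid top 0.58 [406. 265.] [ 0.568 -0.199  0.079]
upper_grip_a wrist 0.69 [229. 204.] [ 0.482 -0.214  0.097]
upper_grip_a wrist 0.59 [402. 223.] [ 0.635 -0.176  0.097]
upper_grip_a scene 0.98 [369. 295.] [ 0.491 -0.219  0.097]
upper_grip_a scene 0.72 [387. 264.] [ 0.641 -0.174  0.097]
upper_grip_a top 0.97 [399. 237.] [ 0.638 -0.182  0.097]
upper_mark wrist 0.62 [310. 281.] [ 0.577 -0.255  0.104]
upper_mark scene 0.73 [403. 283.] [ 0.577 -0.257  0.104]
upper_mark scene 0.5 [386. 263.] [ 0.632 -0.175  0.104]
upper_mark top 0.86 [428. 258.] [ 0.581 -0.254  0.104]
lower_mark wrist 0.98 [319. 143.] [ 0.541 -0.137  0.054]
lower_mark wrist 0.43 [527. 190.] [ 0.771 -0.095  0.054]
lower_mark scene 0.87 [352. 289.] [ 0.544 -0.137  0.054]
lower_mark top 0.75 [382. 269.] [ 0.559 -0.141  0.054]
lower_tote scene 0.94 [373. 313.] [ 0.56  -0.191  0.   ]
```

View pics/m5.png

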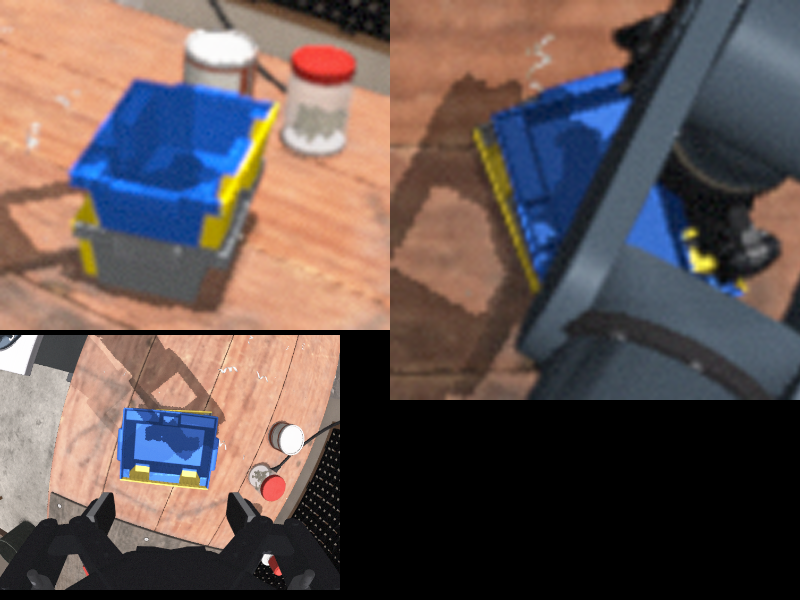

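The blue tote looks nearly in line (yellow sides opposite), but the networks put it about 4° short. I'll zoom in to see whether it is seated.

Run:
```python
from h import *
s=cv2.imread("pics/s5f.png")[250:335,335:420]; w=cv2.imread("pics/w5.png")[120:300,210:425]; t=cv2.imread("pics/t5f.png")[225:295,365:440]
C=np.zeros((600,800,3),np.uint8)
C[:400,:400]=cv2.resize(s,(400,400),interpolation=cv2.INTER_CUBIC);C[:333,402:800]=cv2.resize(w,(398,333),interpolation=cv2.INTER_CUBIC)
C[335:600,402:686]=cv2.resize(t,(284,265),interpolation=cv2.INTER_CUBIC)
cv2.imwrite("pics/z5.png",C)
```

```text
(no output)
```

View pics/z5.png

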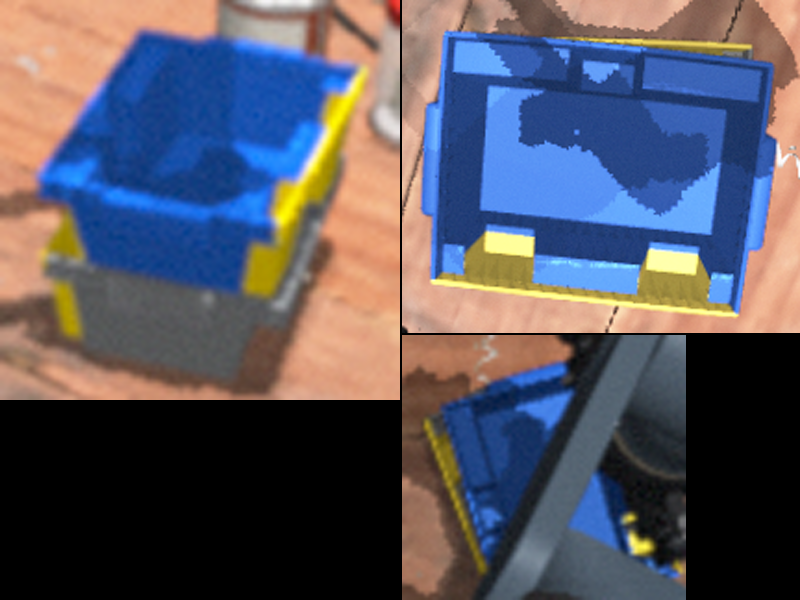

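The zoom shows the blue upper edge (445,33)–(770,63) still about 3–4° short of the grey yellow edge (645,40)–(750,45), which only shows on the right. It isn't seated yet, so I'll go back in and turn a little further.

step_arm(targets="0 0 50 -2;0 0 100 -5;0 0 140 -8;0 0 170 -10;0 0 190 -12;0 0 205 -14;0 0 215 -17;0 0 220 -20;0 0 221 -23;0 0 221 -26;0 0 221 -26")

```text
t: 10.6
tcp_pos: [0.5665, -0.1946, 0.0573]
tool_rot: [0.369, 0.929, -0.0, 0.0]
force: [-0.0, -0.5, -0.5]
finger_gap: 1.001
gripper_force: 0.0
```

step_arm(targets="0 0 0 -2;0 0 0 -4;0 0 0 -6;0 0 0 -8;0 0 0 -9;0 0 0 -10;0 0 0 -11;0 0 0 -11")

```text
t: 11.4
tcp_pos: [0.5663, -0.1946, 0.0576]
tool_rot: [0.279, 0.96, -0.0, 0.0]
force: [0.0, -0.8, 2.1]
finger_gap: 1.001
gripper_force: 1.4
```

```bash
cat >> h.py <<'E'
def zoom(n):
    comp(n)
    s=cv2.imread(f"pics/s{n}f.png")[250:335,335:420]; w=cv2.imread(f"pics/w{n}.png"); t=cv2.imread(f"pics/t{n}f.png")[225:295,365:440]
    C=np.zeros((600,800,3),np.uint8)
    C[:400,:400]=cv2.resize(s,(400,400),interpolation=cv2.INTER_CUBIC);C[:300,400:800]=cv2.resize(w,(400,300))
    C[300:600,402:723]=cv2.resize(t,(321,300),interpolation=cv2.INTER_CUBIC); cv2.imwrite(f"pics/z{n}.png",C)
    for q,z in [('upper_grip_a',.097),('upper_mark',.104),('lower_mark',.054)]:
      for c in ('wrist','scene','top'):
        for r in manip.mark_of(c,q)[:2]: print(q,c,round(r['p'],2),np.round(r['position'],1),np.round(wonz(r['position'],z) if c=='wrist' else onz(c,r['position'],z),3))
E
python3 -c "
from h import *
zoom(6)"
```

```text
57.620668767153695 [ 0.56633707 -0.19464142  0.05752866] [ 0.32177391 -0.74765719  2.64825662] [-0.08561283 -0.10847793 -0.14781376] 11.55
upper_grip_a wrist 0.71 [111.6 205.3] [ 0.487 -0.224  0.097]
upper_grip_a scene 0.88 [388.5 264.9] [ 0.64  -0.178  0.097]
upper_grip_a scene 0.61 [367.6 294.4] [ 0.49  -0.216  0.097]
upper_grip_a top 0.64 [393.7 236. ] [ 0.642 -0.168  0.097]
upper_grip_a top 0.35 [361.4 184.8] [ 0.78  -0.086  0.097]
upper_mark scene 0.81 [404.4 284. ] [ 0.575 -0.262  0.104]
lower_mark scene 0.82 [350.8 285.8] [ 0.555 -0.125  0.054]
lower_mark top 0.58 [382.1 273.4] [ 0.548 -0.14   0.054]
```

step_arm(targets="0 0 0 -1;0 0 0 -2;0 0 0 -3;0 0 0 -3;0 0 0 -3")

```text
t: 12.5
tcp_pos: [0.5662, -0.1936, 0.0574]
tool_rot: [0.254, 0.967, 0.001, -0.0]
force: [0.9, 4.3, 4.9]
finger_gap: 1.0
gripper_force: 6.4
```

```bash
python3 -c "
from h import *
zoom(7)"
```

```text
60.602775195417685 [ 0.56618989 -0.19362931  0.05738795] [0.69509911 4.09659758 5.76037785] [ 0.49845612 -0.21232082 -0.60580092] 12.65
upper_grip_a wrist 0.62 [114.7 204.8] [ 0.489 -0.226  0.097]
upper_grip_a scene 0.95 [383.9 264. ] [ 0.636 -0.167  0.097]
upper_grip_a scene 0.8 [370.3 297.3] [ 0.484 -0.227  0.097]
upper_grip_a top 0.69 [395.  237.8] [ 0.637 -0.171  0.097]
upper_mark scene 0.69 [404.8 281.6] [ 0.585 -0.257  0.104]
lower_mark scene 0.55 [354.2 289.9] [ 0.545 -0.143  0.054]
lower_mark top 0.44 [381.8 272.3] [ 0.551 -0.139  0.054]
```

View pics/z7.png

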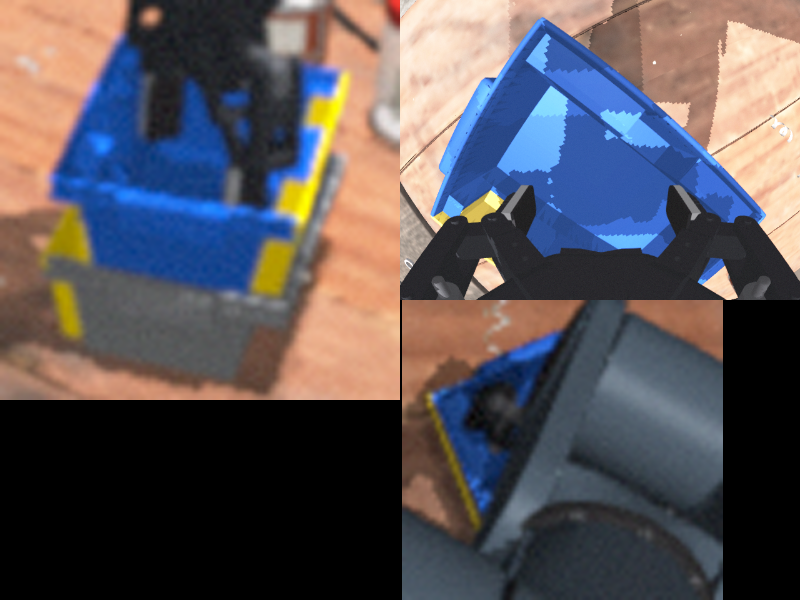

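The view shows the blue end now parallel with the grey end, and the twist torque has risen to 0.6 N·m, so it may be held by the lip. I'll release, lift and check by numbers, since all ten views are used.

step_arm(targets="0 0 0 8;0 0 0 16;0 0 0 24;0 0 0 32;0 0 0 40;0 0 0 40;0 0 -30 40;0 0 -80 40;0 0 -130 40;0 0 -180 40;0 0 -220 40;0 0 -220 40")

```text
t: 14.3
tcp_pos: [0.5691, -0.1965, 0.2839]
tool_rot: [0.567, 0.824, -0.0, 0.007]
force: [0.3, -0.5, -0.2]
finger_gap: 1.001
gripper_force: 0.0
```

step_arm(targets="0 0 0 0;0 0 0 0;0 0 0 0")

```text
t: 14.6
tcp_pos: [0.565, -0.194, 0.2749]
tool_rot: [0.569, 0.823, -0.0, -0.002]
force: [-0.1, 0.1, 0.1]
finger_gap: 1.001
gripper_force: 0.0
```

Run:
```python
from h import *
zoom(8)
# apparent height: triangulate the same features scene vs wrist before/after; image edges in wrist picture
im=cv2.imread("pics/w8.png"); hsv=cv2.cvtColor(im,cv2.COLOR_BGR2HSV)
def big(m):
    n,l,s,c=cv2.connectedComponentsWithStats(m.astype(np.uint8)); i=1+s[1:,4].argmax(); return l==i
for f in ("w1","w5","w8"):
    h=cv2.cvtColor(cv2.imread(f"pics/{f}.png"),cv2.COLOR_BGR2HSV)[100:310,200:440]
    y=(h[...,0]>20)&(h[...,0]<35)&(h[...,1]>150)&(h[...,2]>60); b=(h[...,0]>100)&(h[...,0]<125)&(h[...,1]>140)
    b=big(b); cols=range(20,230,15); print(f)
    print([ (c+200,[int(np.where(b[:,c])[0].min())+100] if b[:,c].any() else None,[int(v)+100 for v in (np.where(y[:,c])[0][[0,-1]] if y[:,c].any() else [])]) for c in cols])
```

```text
20.663158038349042 [ 0.5656438  -0.19429949  0.27572828] [ 1.00503317  0.03484143 -0.56505625] [-0.00997275 -0.01150774  0.02093079] 14.75
upper_grip_a wrist 0.97 [403.4 216.3] [ 0.635 -0.17   0.097]
upper_grip_a scene 0.8 [370.6 297.5] [ 0.484 -0.228  0.097]
upper_grip_a scene 0.77 [386.1 265. ] [ 0.635 -0.174  0.097]
upper_grip_a top 0.72 [419.  295.1] [ 0.488 -0.228  0.097]
upper_grip_a top 0.56 [394.2 233.9] [ 0.648 -0.169  0.097]
upper_mark wrist 0.64 [321.8 279.7] [ 0.587 -0.25   0.104]
upper_mark scene 0.66 [402.5 284.5] [ 0.57  -0.259  0.104]
upper_mark top 0.55 [424.3 255.4] [ 0.589 -0.244  0.104]
lower_mark wrist 0.51 [323.4 146.7] [ 0.547 -0.14   0.054]
lower_mark scene 0.89 [354.3 285.9] [ 0.56  -0.132  0.054]
lower_mark scene 0.64 [375.4 313.9] [ 0.491 -0.24   0.054]
lower_mark top 0.56 [383.2 272.4] [ 0.551 -0.143  0.054]
w1
[(220, None, []), (235, [145], []), (250, [145], [274, 277]), (265, [145], [260, 278]), (280, [146], [261, 279]), (295, [146], [126, 280]), (310, [146], [125, 280]), (325, [147], [278, 281]), (340, [147], [278, 281]), (355, [148], [264, 282]), (370, [148], [264, 281]), (385, [150], [280, 282]), (400, [151], []), (415, None, [])]
w5
[(220, None, []), (235, [137], [269, 271]), (250, [138], [252, 273]), (265, [139], [257, 275]), (280, [140], [259, 276]), (295, [141], [276, 278]), (310, [143], [141, 280]), (325, [144], [141, 281]), (340, [146], [143, 283]), (355, [147], [142, 285]), (370, [149], [145, 286]), (385, [151], [145, 288]), (400, [153], []), (415, None, [])]
w8
[(220, None, []), (235, [149], []), (250, [148], [144, 283]), (265, [147], [144, 283]), (280, [147], [265, 283]), (295, [146], [144, 283]), (310, [145], [144, 282]), (325, [145], [279, 282]), (340, [145], [279, 282]), (355, [144], [263, 281]), (370, [145], [263, 280]), (385, [145], [263, 280]), (400, [145], [278, 280]), (415, None, [])]
```

Run:
```python
from h import *
c=manip.get_calibration("wrist"); f=240/np.tan(np.radians(c["fov_y"])/2);T=np.array(c["tool_from_camera"])
def proj(px,z,tcpz,q):
    u=px-[c["cx"],c["cy"]];r=np.hypot(*u.T)[:,None];th=r/f
    d=np.hstack([u/r*np.sin(th),np.cos(th)])@T[:3,:3].T; d=q.apply(d);o=np.array([0,0,tcpz])+q.apply(T[:3,3])
    return (o+d*((z-o[2])/d[:,2])[:,None])[:,:2]
down=lambda y:R.from_euler("z",y+90,degrees=True)*R.from_euler("x",180,degrees=True)
for n,tz in(("w1",.2903),("w5",.2773),("w8",.2757)):
    h=cv2.cvtColor(cv2.imread(f"pics/{n}.png"),cv2.COLOR_BGR2HSV)
    m=((h[...,0]>100)&(h[...,0]<128)&(h[...,1]>110)).astype(np.uint8);m[:, :205]=0;m[:,430:]=0;m[:110]=0;m[310:]=0
    N,l,s,_=cv2.connectedComponentsWithStats(m);m=l==1+s[1:,4].argmax()
    ys,xs=np.where(m);P=np.c_[xs,ys].astype(float)
    for z in(.116,.108,.080):
        (ce,wh,a)=cv2.minAreaRect((proj(P,z,tz,down(-90))*1e3).astype(np.float32)); print(n,z,np.round(wh,1),round(a,1))
    # rim fit: top edge and bottom
```

```text
w1 0.116 [165.7 122.1] 87.8
w1 0.108 [169.9 125.2] 87.8
w1 0.08 [184.5 136. ] 87.8
w5 0.116 [160.5 120.1] 84.4
w5 0.108 [164.8 123.3] 84.4
w5 0.08 [179.5 134.3] 84.4
w8 0.116 [118.7 162. ] 1.2
w8 0.108 [121.8 166.3] 1.2
w8 0.08 [132.8 181.3] 1.2
```

By size in the image, the blue rim is at about 0.109 m, which fits seated (0.108) and neither on the rim (0.116) nor nested. I'll confirm by touching its floor gently with shut fingers at both ends: floor at 54 mm if stacked, 62 mm if not.

step_arm(targets="0 40 20 0;0 40 60 0;0 40 110 0;0 40 150 0;0 40 180 0;0 40 195 0;0 40 203 0;0 40 207 0;0 40 207 0;0 40 207 0", gripper=1)

```text
t: 16.2
tcp_pos: [0.6047, -0.1809, 0.0719]
tool_rot: [0.569, 0.822, 0.0, 0.002]
force: [0.3, 0.1, -0.2]
finger_gap: 0.003
gripper_force: 0.0
```

step_arm(targets="0 0 2 0;0 0 4 0;0 0 5 0;0 0 6 0;0 0 6 0")

```text
t: 16.7
tcp_pos: [0.6035, -0.1803, 0.0641]
tool_rot: [0.569, 0.822, -0.0, -0.0]
force: [-0.3, 0.1, 0.0]
finger_gap: -0.004
gripper_force: 0.0
```

step_arm(targets="0 0 1 0;0 0 2 0;0 0 3 0;0 0 4 0;0 0 4 0;0 0 4 0")

```text
t: 17.3
tcp_pos: [0.6035, -0.1805, 0.0603]
tool_rot: [0.569, 0.822, -0.0, -0.0]
force: [-1.1, -1.0, 1.2]
finger_gap: -0.003
gripper_force: 0.0
```

step_arm(targets="0 0 1 0;0 0 2 0;0 0 3 0;0 0 3 0")

```text
t: 17.7
tcp_pos: [0.6035, -0.1804, 0.0571]
tool_rot: [0.569, 0.822, -0.0, -0.0]
force: [-0.4, -0.1, 0.2]
finger_gap: 0.001
gripper_force: 0.0
```

step_arm(targets="0 0 1 0;0 0 1 0;0 0 2 0;0 0 2 0")

```text
t: 18.1
tcp_pos: [0.6036, -0.1804, 0.0552]
tool_rot: [0.569, 0.822, -0.0, -0.0]
force: [-2.0, -0.5, 1.0]
finger_gap: -0.001
gripper_force: 0.0
```

Already below 62 mm with no contact, so that end is down. I'll press on to confirm it isn't too low.

step_arm(targets="0 0 1 0;0 0 1 0;0 0 2 0;0 0 2 0")

```text
t: 18.5
tcp_pos: [0.6036, -0.1805, 0.0538]
tool_rot: [0.569, 0.822, -0.0, 0.0]
force: [-1.9, -0.2, 4.8]
finger_gap: 0.003
gripper_force: 1.8
```

step_arm(targets="0 0 -8 0;0 -30 -10 0;0 -60 -10 0;0 -80 -10 0;0 -80 -4 0;0 -80 0 0;0 -80 0 0;0 -80 0 0")

```text
t: 19.3
tcp_pos: [0.5293, -0.2089, 0.0541]
tool_rot: [0.568, 0.823, -0.001, 0.0]
force: [-4.1, -1.4, 9.1]
finger_gap: 0.001
gripper_force: 4.2
```

Both ends touch at 54 mm, so it's level and stacked. I'll retract and do a last check.

step_arm(targets="0 0 -15 0;0 0 -50 0;0 0 -100 0;0 0 -150 0;0 0 -190 0;0 0 -190 0;0 0 -190 0;0 0 -190 0")

```text
t: 20.1
tcp_pos: [0.5285, -0.2077, 0.2418]
tool_rot: [0.569, 0.823, 0.0, -0.001]
force: [-0.2, 0.4, -1.1]
finger_gap: -0.001
gripper_force: 0.0
```

Run:
```python
from h import *
zoom(9)
for q in ("tape_measure","grease_tin"):
  for r in manip.mark_of("scene",q)[:1]: print(q,r["position"])
```

```text
20.648488563694123 [ 0.52813448 -0.20795331  0.24138046] [-0.23922488  0.13699342  0.15053631] [-0.03847824 -0.04515091 -0.05541247] 20.25
upper_grip_a wrist 0.96 [266.9 226.8] [ 0.487 -0.226  0.097]
upper_grip_a wrist 0.78 [458.7 223.3] [ 0.634 -0.167  0.097]
upper_grip_a scene 0.86 [372.6 296.5] [ 0.49  -0.229  0.097]
upper_grip_a scene 0.55 [385.9 262.5] [ 0.646 -0.166  0.097]
upper_grip_a top 0.93 [415.6 295.2] [ 0.487 -0.219  0.097]
upper_grip_a top 0.84 [395.  236.7] [ 0.64  -0.171  0.097]
upper_mark wrist 0.55 [369.4 295.6] [ 0.586 -0.251  0.104]
upper_mark scene 0.69 [403.3 281.4] [ 0.584 -0.254  0.104]
upper_mark top 0.56 [426.4 254.9] [ 0.591 -0.25   0.104]
lower_mark wrist 0.77 [368.  148.9] [ 0.547 -0.14   0.054]
lower_mark scene 0.91 [352.3 288.7] [ 0.546 -0.136  0.054]
lower_mark top 0.7 [382.8 272.8] [ 0.55  -0.142  0.054]
tape_measure [281.5, 265.7]
grease_tin [393.1, 264.9]
```

```bash
python3 -c "
from station import manip
print(manip.sign_off())"
```

```text
the job is handed in; nothing more can be done
None
```

The blue tote is stacked level inside the grey tote's rim with the yellow sides opposite, and the job was handed in at about 20 s; its floor touched at 54 mm at both ends, the grey tote stands about where it was, and the tape measure and tin have not moved (the sanding block I did not re-check).

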